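Change the feed gear and hold it home on the splines

TASK

Change the feed gear: first stand the old black gear upright on the green disc on the low wooden shelf, so that it completes the row beside the two steel gears, and let go of it. Then take the brass gear, turn it so that its splined bore meshes with the splined shaft on the blue gearbox, slide it fully home against the spring collar and keep pressing: finish while still holding the gear down, because the spring lifts it again. Do not disturb the two steel gears, the tin, the glue bottle or the blue carton.

Things in the scene. Friction and masses are not known exactly. Their poses are not given: they have to be found in the camera images.
- brass_gear: brass gear to fit, flat on the bench at one side of the gearbox, 0.15-0.31 kg. Origin: underside centre, z up. Toothed disc 64 mm dia, 16 mm thick; square grip head 32x32 mm on it, up to 58 mm, faces square to the gear's x and y. Blind cross-shaped bore from below, 34 mm deep: two crossing slots 22 mm long, 9 mm wide, along its x and y (parallel to the head's flats); meshes at any quarter turn
- black_gear: black gear, the old one to be put away; same shape as the brass gear (64 mm disc 16 mm thick, 32 mm square head up to 58 mm, origin at centre of underside, faces along its x and y). Lies flat on the bench on the other side of the gearbox.
- green_pad: green disc 48 mm in diameter, 2 mm thick, fixed on the shelf board at whichever of the three places is empty: the black gear stands centred on it. Origin: centre of its underside, on the board's top.
- gear_shelf: fixed low shelf: board 84 mm (x) by 216 mm (y), top 18 mm above the bench, lip 6 mm thick up to 28 mm along its +x edge. Three places at its y = -68, 0, 68 mm, x = -3 mm; two hold steel gears. Gears in the row are 4 mm apart at the teeth, 36 mm at the heads: grip with fingers before and behind the row (closing along shelf x). Origin: underside centre
- steel_gear_1: steel gear standing on the shelf, same shape as the brass gear; leave it alone. Origin: centre of underside.
- steel_gear_2: the other steel gear standing on the shelf, same shape as the brass gear; leave it alone. Origin: centre of underside.
- shaft_seat (a point): on the upright splined shaft's axis, centre of its round shoulder's top (26 mm dia), 68 mm above the bench; a gear is home when its underside rests here. Axes turn with the shaft: z up, x and y along the splines. Shaft: cross 20 mm end to end, splines 7 mm wide, 30 mm tall above the shoulder, top 4 mm slimmer (17 and 4.5 mm). It turns about z, stiffly (0.15 N m)
- gearbox: blue gearbox fixed on the bench, 90 x 90 mm, 50 mm high (shaft top at 98 mm). Origin: centre of its underside, below the shaft's axis.
- collar (a joint): travel of the orange spring collar (42 mm disc round the shaft), m: 0 when up, with its top 12 mm above the shoulder; 0.012 when the gear is home on the shoulder. The spring pushes up with 6 N at 0 and 10 N at 0.012, more than the gear's weight.
- wax_tin: tin with a dark green band and pale lid, 71 mm in diameter, 74 mm high; leave it alone. Origin: centre of underside.
- glue_small: cream glue bottle with red cap, 60 mm in diameter, 162 mm high; leave it alone. Origin: centre of underside.
- brad_box: blue carton 57 x 92 x 41 mm behind the shelf; leave it alone. Origin: centre of underside.
There are look-alikes about, which are no part of the job. There is more than one size of the gearbox; the one meant has the size given above.

How it is judged:
By the outcome, as a careful person would: the job done as asked, in the order asked, and still so for the second after the job is handed in, while the arm keeps its last pose, push and grip.
It also fails if it takes over 56 s, if anything falls off the work surface, if the arm or the gripper's body presses on something with over 40 N, if the wrist force passes 120 N, or if a joint passes its speed limit or range.

ROBOT

A 6-joint arm with a two-finger parallel gripper is mounted at the origin on a cart in front of the work surface, level with it; the furniture and walls round the work are solid. World frame = base frame: x ahead of the robot, y to its left, z up, the work surface at z = 0. Lengths are in mm, angles in degrees, forces in N, time in s.
With the tool pointing down it reaches from about 275 to 1000 mm from the base axis. Payload 8.4 kg.
Tool frame: the origin (TCP) lies on the centre line of the jaws, within the pads' length; the fingertips stand 8 mm ahead of it and the grasp point (between the pads) lies 11 mm behind it; x points along the fingers, y is the direction in which the jaws open and shut, and the axes are right-handed (so a half turn about x gives the same grasp; the last joint's range is limited). The gripper opens to 85 mm and grips with 20 to 120 N. Pads are 22 mm wide; open, the fingers measure 114 mm over their backs; the gripper's body (76 mm by 85 mm) begins 54 mm behind the grasp point. The pads swing forward as they close: fully open they stand 13 mm farther back than shut.
Start: joints at [-68.205, 20.225, 93.587, -0, 66.188, -0.138], TCP at [233.448, -579.767, 239.281] pointing down, gripper open.
Joint ranges: [-150.9, 150.9], [-52.94, 120.26], [3.33, 152.33], [-74.26, 254.26], [0, 154.13], [-172.89, 172.89]. Speed limits (degrees/s): [127.2, 127.2, 159.86, 180, 180, 180].

INTERFACE

Orientations are given as [roll, pitch, yaw] about the fixed x, y, z axes, in that order (R = Rz(yaw) Ry(pitch) Rx(roll)).
In Python, from cell import manip gives the robot as it stands. The module is installed in compiled form; this text tells all that it offers.
- The arm moves only by the shell command python3 -m handwheel 'ROWS'. ROWS is a JSON object of lists of equal length, an entry for each row: "grip": the opening, from 0 (shut) to 1 (fully open); "linear": the shift along the world's x, y, z in mm, a list of three; "yaw": the turn about the world's z in rad. In form: {"grip": [grip, ...], "linear": [[x, y, z], ...], "yaw": [yaw, ...]}. A call has exactly 10 rows; each row shifts and turns the pose as measured when the row begins; what a row does not reach is not made up. A row lasts 1/8 s, in which the tool goes at most 62.5 mm and 10.7 degrees, less where a joint would pass 70% of its speed; a pose out of reach is approached as far as the arm can. A call with a gripper value outside its range is refused whole. The fingers move at their own pace and stop on an object; the grip force is fixed at half the most. Time passes only in rows, so rows that do not move let the fingers close, or fill a call up. It gives the time, the measured TCP pose, the force and the opening at its end, in the units of the state.
- manip.get_state(): the state, without advancing time (a new reading comes with each control period).
- manip.snapshot(name): name is "scene" or "top" or "wrist"; returns (picture, depth): 384x512x3 uint8, blue, green, red; 384x512 float32, mm along the optical axis (not along the pixel's ray), 0 where there is no reading.
- manip.camera_model(name): a dict with "fx", "fy", "cx", "cy" (pixels), "extrinsics" (4x4, takes a point from camera to world coordinates). Camera axes: x right, y up, looking along -z (the intrinsics and any distortion apply to the point x, -y, -z); pixel columns grow to the right and rows downward; lengths in mm; the calibration is good to about 2 mm. A picture is of the moment at which its call begins: read the wrist's pose just before it. camera_model takes no time and is no camera call; for the wrist camera it gives the pose at the moment of the call.
- manip.close_job(): hands the job in, once; it reports no verdict.
Trained networks look in the newest picture that a camera, given by its name, has taken for a name from the list of things; names that differ only in an ending like _2 or _b are one class to them, and where a whole thing is asked for, a point or a joint stands for the part that bears it (a point fixed in the world has none). Each returns a list of dicts, best first, with "conf" (0 to 1); they miss things now and then, are a little off and sometimes report something else, mostly with a low value. They report only what shows in the picture. A call takes as long as a camera call. They do not tell look-alikes from the thing itself.
- manip.find_in(name, camera): "extent" ([left, top, right, bottom] as shares, 0 to 1, of the picture: columns of its width, rows of its height, round what is visible of it).
- manip.outline_of(name, camera): "region" (384x512 bool, what is visible of it) and "extent" ([left, top, right, bottom] as shares, 0 to 1, of the picture: columns of its width, rows of its height, round what is visible of it).
- manip.place_of(name, camera): "at" ([column, row] as shares, 0 to 1, of the picture: columns of its width, rows of its height: a listed point, or the origin of a listed thing).
The state is a dict: "t": time; "joint_positions": joint angles; "qvel": joint speeds; "tau": joint torques, N m; "tool_pos": TCP position; "ee_rot": TCP orientation; "contact_force": force on the tool from outside, world axes, zero at the start; "torque": the same for the moment, N m; "grip_width": opening from 0.0 (shut) to 1.0 (fully open).
Only numpy, scipy, OpenCV 4.12 (cv2) and the standard library are available. Lean on these libraries where they do the work, as an engineer would, in place of code of your own. Each camera call takes 0.05 s, during which the arm holds its last target.

## Working session

There is one attempt and no reset: what is moved stays moved. The work goes in short steps, Python scripts to look and compute and a shell command to move; the robot and the scene stay as the last step left them, time stands still between calls to the robot, and variables do not carry over. Pictures are saved under pics/ and viewed, and the job is handed in when it is done.

```bash
mkdir -p pics; ls; cat > h.py <<'E'
from cell import manip
import numpy as np, cv2
def snap(n,tag):
    M=manip.camera_model(n); p,d=manip.snapshot(n); cv2.imwrite(f'pics/{tag}.png',p); np.savez(f'pics/{tag}.npz',p=p,d=d,E=M['extrinsics'],K=[M['fx'],M['fy'],M['cx'],M['cy']]); 
    print(n,{k:v for k,v in M.items() if k!='extrinsics'}); return p,d,M
def cloud(d,M):
    v,u=np.indices(d.shape); x=(u-M['cx'])/M['fx']*d; y=(v-M['cy'])/M['fy']*d
    P=np.stack([x,-y,-d,np.ones_like(d)],-1)@np.array(M['extrinsics']).T
    P=P[...,:3]; P[d==0]=np.nan; return P
E
python3 - <<'E'
from h import *
print(manip.get_state())
for n in ['top','scene']:
    p,d,M=snap(n,n+'0'); print(np.round(M['extrinsics'],3).tolist())
E
```

```text
pics
{'t': 0.0, 'joint_positions': array([-6.82040329e+01,  2.02647951e+01,  9.36295221e+01,  4.04570830e-04,
        6.61877689e+01, -1.39673614e-01]), 'qvel': array([ 0.07672696, -0.05970683,  0.01124187, -0.07341181, -0.00445619,
        0.01234754]), 'tau': array([ 4.73514185e-03, -6.05242753e+01, -3.42069554e+01,  3.51861845e-04,
        9.23455838e-03,  1.18655763e-05]), 'tool_pos': array([ 233.2833186 , -579.32333241,  238.53317962]), 'ee_rot': array([-90.39785833,  89.91791303, 111.53761874]), 'contact_force': array([-0.13920169,  0.03524863, -0.50967013]), 'torque': array([ 0.01024529, -0.03417223,  0.07987516]), 'grip_width': 0.9988363600644466}
top {'fx': 366.52551816332436, 'fy': 366.52551816332436, 'cx': 256.20721651272055, 'cy': 182.22428474874536}
[[0.011, 0.996, -0.086, 527.855], [-1.0, 0.012, 0.012, -151.062], [0.013, 0.086, 0.996, 957.868], [0.0, 0.0, 0.0, 1.0]]
scene {'fx': 424.24962030033515, 'fy': 424.24962030033515, 'cx': 261.6153489822886, 'cy': 198.45484900698492}
[[-0.898, 0.306, -0.315, 337.604], [-0.439, -0.607, 0.662, 394.825], [0.011, 0.733, 0.68, 657.963], [0.0, 0.0, 0.0, 1.0]]
```

View pics/top0.png

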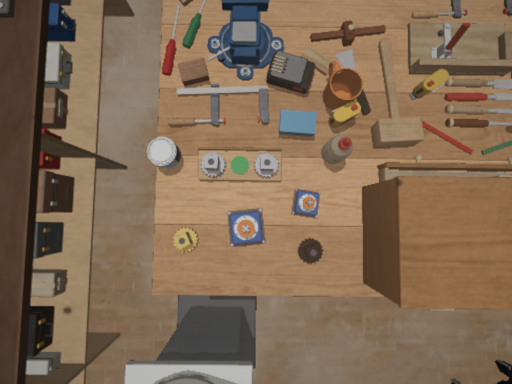

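View pics/scene0.png

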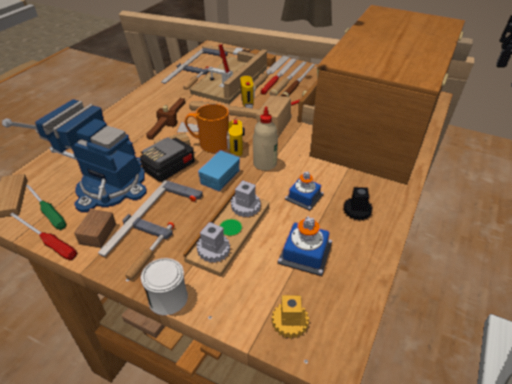

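Top view: the candidates for the gearbox are the blue boxes at (246,228) and (307,203). Brass gear is at (185,240), black gear at (310,250), green disc at (240,166) between steel gears at (213,163) and (266,163). Next I'll measure sizes.

```bash
python3 - <<'E'
from h import *
M=manip.camera_model('top'); f=np.load('pics/top0.npz'); p,d=f['p'],f['d']
P=cloud(d,M)
E=np.array(M['extrinsics'])
def proj(X):
    c=np.linalg.inv(E)@np.r_[X,1]; return M['cx']+M['fx']*c[0]/-c[2], M['cy']-M['fy']*c[1]/-c[2]
print('tcp px',proj([233,-580,239]),'base',proj([0,0,0]))
for n,(u,v) in dict(big=(246,228),small=(307,203),bench=(280,225),brass=(185,240),black=(310,250),green=(240,166),s1=(213,160),s2=(266,160),tin=(162,151),glue=(345,145),box=(298,123),cab=(430,240),shelf=(253,166)).items(): print(n,np.round(P[v,u]))
# box extents for boxes: z between 40..60
for n,(u0,v0,u1,v1) in dict(big=(220,200,275,255),small=(285,183,330,225)).items():
    Q=P[v0:v1,u0:u1].reshape(-1,3)
    for lo,hi in((8,20),(25,40),(42,58),(60,80),(80,110)):
        S=Q[(Q[:,2]>lo)&(Q[:,2]<hi)]
        if len(S)>5: print(n,lo,hi,len(S),S.min(0).round(),S.max(0).round())
big=cv2.resize(p[130:270,150:340],None,fx=4,fy=4,interpolation=cv2.INTER_CUBIC); cv2.imwrite('pics/top0c.png',big)
s=cv2.imread('pics/scene0.png'); cv2.imwrite('pics/scene0c.png',cv2.resize(s[160:350,180:400],None,fx=3.5,fy=3.0,interpolation=cv2.INTER_CUBIC))
E
```

```text
tcp px (np.float64(475.5608852632713), np.float64(372.243774634872)) base (np.float64(187.8606069551151), np.float64(427.2149950724246))
big [ 495. -139.  100.]
small [ 556. -286.   65.]
bench [ 500. -225.    1.]
brass [463.   9.  61.]
black [ 442. -294.   58.]
green [ 650. -120.   19.]
s1 [657. -56.  76.]
s2 [ 659. -185.   73.]
tin [677.  68.  75.]
glue [ 685. -360.  145.]
box [ 759. -266.   43.]
cab [ 481. -495.  249.]
shelf [ 651. -153.   19.]
big 8 20 164 [ 448. -187.    8.] [541. -91.  16.]
big 25 40 27 [ 453. -178.   33.] [535. -98.  40.]
big 42 58 628 [ 456. -175.   42.] [533. -98.  56.]
big 60 80 75 [ 475. -157.   77.] [ 513. -119.   80.]
big 80 110 162 [ 475. -157.   80.] [ 513. -117.  100.]
small 8 20 33 [ 524. -326.    8.] [ 593. -258.   20.]
small 25 40 370 [ 527. -322.   25.] [ 587. -261.   40.]
small 42 58 23 [ 544. -307.   55.] [ 571. -277.   58.]
small 60 80 52 [ 544. -304.   60.] [ 571. -277.   74.]
```

View pics/top0c.png

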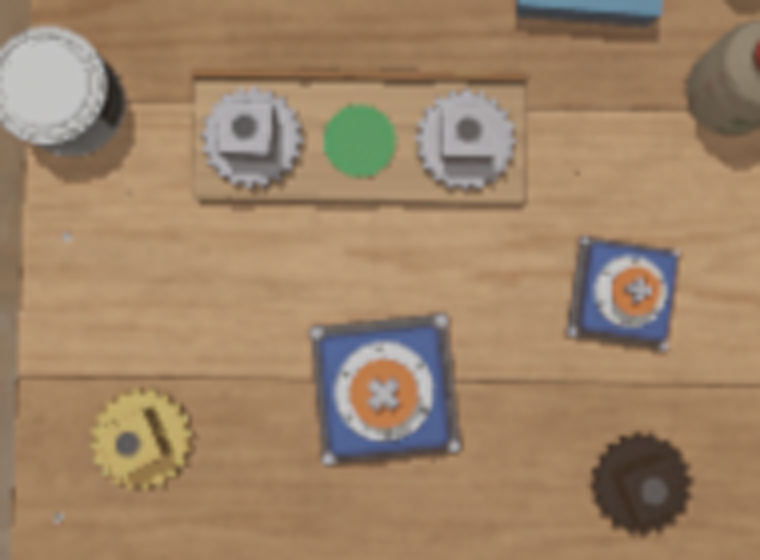

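View pics/scene0c.png

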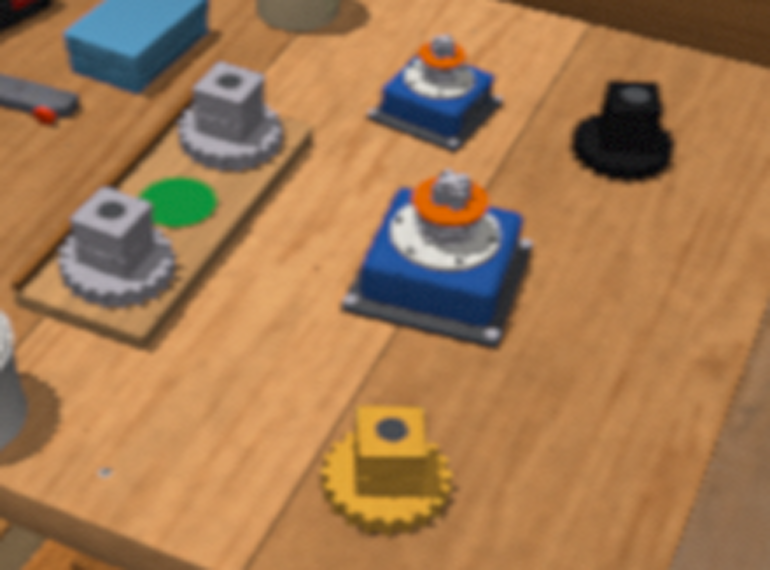

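The large box (base plate 90 mm, shaft top at 100 mm) is the gearbox meant; (307,203) is smaller (about 60 mm, top about 70 mm). There is only one brass and one black gear. Next, precise poses from depth and the start jaw direction.

```bash
python3 - <<'E'
from h import *
from scipy.spatial.transform import Rotation as R
s=manip.get_state(); Rm=R.from_euler('xyz',s['ee_rot'],degrees=True).as_matrix(); print('tool axes',Rm.round(3).tolist(),'jaw ang',np.degrees(np.arctan2(Rm[1,1],Rm[0,1])))
for cam in ['top','scene']:
    M=manip.camera_model(cam); f=np.load(f'pics/{cam}0.npz'); d=f['d']; P=cloud(d,M)
    Q=P.reshape(-1,3); Q=Q[np.isfinite(Q[:,0])]
    def rect(n,c,r,lo,hi):
        S=Q[(np.hypot(Q[:,0]-c[0],Q[:,1]-c[1])<r)&(Q[:,2]>lo)&(Q[:,2]<hi)]
        if len(S)<5: print(n,'few');return
        rr=cv2.minAreaRect(S[:,:2].astype(np.float32)); cc=cv2.minEnclosingCircle(S[:,:2].astype(np.float32)); print(cam,n,len(S),'z',np.median(S[:,2]).round(1),'rect',np.round(rr[0],1),np.round(rr[1],1),round(rr[2],1),'circ',np.round(cc[0],1),round(cc[1],1))
    rect('black head',(442,-294),45,50,68); rect('black disc',(442,-294),45,10,24)
    rect('brass head',(463,9),45,50,68); rect('brass disc',(463,9),45,10,24)
    rect('s1 head',(657,-56),40,68,84); rect('s2 head',(657,-188),40,68,84)
    rect('gearbox',(495,-138),70,42,56); rect('collar',(495,-138),30,74,86); rect('shaft',(495,-138),18,91,105)
    S=Q[(Q[:,2]>13)&(Q[:,2]<24)&(abs(Q[:,0]-655)<60)&(abs(Q[:,1]+120)<125)]; rr=cv2.minAreaRect(S[:,:2].astype(np.float32)); print('shelf',np.round(rr[0],1),np.round(rr[1],1),rr[2])
    S=Q[(Q[:,1]<-350)&(Q[:,0]<640)&(Q[:,2]>200)&(Q[:,2]<300)]
    if len(S): print('cab',S.min(0).round(),S.max(0).round())
    # green color
    p=f['p'].astype(int); g=(p[...,1]>p[...,2]+50)&(p[...,1]>p[...,0]+40)&(abs(P[...,0]-650)<60)&(abs(P[...,1]+120)<60)
    S=P[g]; print('green',len(S),S.mean(0).round(1), ((S.max(0)+S.min(0))/2).round(1),(S.max(0)-S.min(0)).round(1))
E
```

```text
tool axes [[-0.0, 0.373, -0.928], [0.001, -0.928, -0.373], [-1.0, -0.001, 0.0]] jaw ang -68.06964284964737
top black head 184 z 58.0 rect [ 435.9 -302.2] [32.4 32. ] 20.1 circ [ 436.5 -301.3] 21.2
top black disc 255 z 15.9 rect [ 435.5 -302.1] [61.3 63. ] 73.8 circ [ 435.9 -302.4] 32.3
top brass head 181 z 58.6 rect [461.1  16.8] [31.8 31.8] 25.2 circ [460.3  16.8] 20.9
top brass disc 262 z 16.4 rect [461.3  16.8] [62.8 61.1] 34.2 circ [460.8  17. ] 32.0
top s1 head 177 z 76.4 rect [652.7 -51.4] [31.4 32.7] 86.7 circ [653.  -51.4] 21.5
top s2 head 178 z 76.3 rect [ 652.7 -187.2] [31.9 29.5] 0.5 circ [ 652.8 -187.4] 21.3
top gearbox 628 z 46.3 rect [ 493.7 -137.3] [74.4 74.6] 6.0 circ [ 493.9 -136.8] 48.8
top collar 194 z 80.4 rect [ 494.1 -137.2] [37.8 40.3] 0.4 circ [ 494.  -137.5] 20.6
top shaft 43 z 97.3 rect [ 493.5 -137.4] [16.3 16.4] 0.6 circ [ 494.3 -137.4] 9.6
shelf [ 654.  -118.5] [ 79.8 215.2] 0.55690997838974
cab [ 218. -661.  200.] [ 609. -435.  294.]
green 217 [ 654.  -117.9   20.2] [ 654.  -117.2   20.1] [39.6 41.4  9.9]
scene black head 195 z 58.6 rect [ 436.9 -302. ] 
[... 215 characters left out ...]
2] 22.0
scene brass disc 553 z 16.2 rect [459.8  20.8] [63.2 54.8] 15.7 circ [460.9  16.7] 32.2
scene s1 head 279 z 76.3 rect [652.9 -50.7] [33.  32.5] 88.3 circ [653.4 -50.6] 21.2
scene s2 head 217 z 76.4 rect [ 653.3 -186.8] [34.7 32.8] 89.2 circ [ 651.8 -186.1] 22.2
scene gearbox 811 z 46.2 rect [ 493.8 -136.8] [74.5 75.4] 7.2 circ [ 494.3 -138.6] 49.7
scene collar 224 z 80.7 rect [ 493.6 -135.8] [40.9 38.3] 17.2 circ [ 493.3 -136.9] 21.8
scene shaft 75 z 96.3 rect [ 494.7 -137. ] [17.9 16.5] 0.7 circ [ 493.9 -137.3] 10.4
shelf [ 655.4 -118.6] [216.8  84.1] 89.9153060913086
cab [ 225. -865.  200.] [ 611. -433.  300.]
green 244 [ 651.7 -120.2   20.7] [ 652.8 -119.1   20.7] [43.3 46.9  6.4]
```

```bash
python3 - <<'E'
from h import *
M=manip.camera_model('top'); f=np.load('pics/top0.npz'); P=cloud(f['d'],M)
for v,u in [(185,405),(240,405),(300,405),(185,500),(240,500),(303,500),(200,370),(250,370),(290,375),(240,380),(240,390),(372,475),(340,230),(320,450)]: print(v,u,P[v,u].round())
E
python3 - <<'E'
from h import *
snap('wrist','w0')
E
```

```text
185 405 [ 587. -449.  250.]
240 405 [ 481. -447.  249.]
300 405 [ 369. -443.  251.]
185 500 [ 590. -637.  249.]
240 500 [ 483. -632.  249.]
303 500 [ 364. -626.  249.]
200 370 [ 565. -438.   71.]
250 370 [ 444. -438.   65.]
290 375 [ 355. -439.   95.]
240 380 [ 473. -439.  134.]
240 390 [ 477. -440.  192.]
372 475 [ -216. -1232.  -858.]
340 230 [ 109.  -85. -304.]
320 450 [   25. -1120.  -859.]
wrist {'fx': 341.92632233931556, 'fy': 341.92632233931556, 'cx': 253.05881004233007, 'cy': 191.4058848055271}
```

View pics/w0.png

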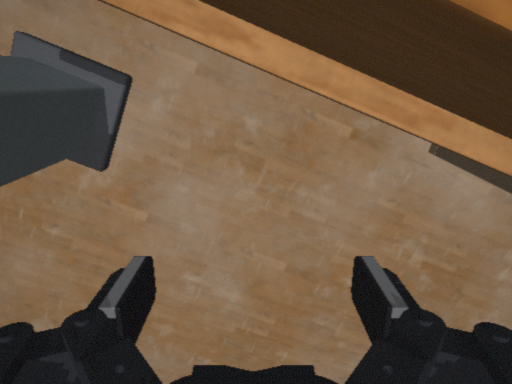

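Large box is confirmed in the crop. The jaws stand at −68°, which already suits the black head (about 21° mod 90 means −69°). The cabinet face is at y=−439 and x>350, so I move sideways first, then ahead.

```bash
python3 -m handwheel '{"grip":[1,1,1,1,1,1,1,1,1,1],"linear":[[0,40,0],[0,55,0],[0,55,0],[10,55,0],[35,45,0],[50,25,0],[50,3,0],[40,0,0],[18,0,0],[0,0,0]],"yaw":[0,0,0,0,0,0,0,0,0,0]}'; python3 - <<'E'
from h import *
from scipy.spatial.transform import Rotation as R
s=manip.get_state(); Rm=R.from_euler('xyz',s['ee_rot'],degrees=True).as_matrix(); print(s['t'],s['tool_pos'],'jaw ang',np.degrees(np.arctan2(Rm[1,1],Rm[0,1])),s['joint_positions'])
snap('wrist','w1')
E
```

```text
t: 1.4
tool_pos: [439.2, -291.2, 236.9]
ee_rot: [-75.0, 89.9, 126.8]
contact_force: [-0.8, -1.5, -1.0]
grip_width: 1.004
1.4 [ 439.15447118 -291.18730048  236.86003173] jaw ang -68.15189813405865 [-3.37358895e+01  1.17005139e+01  1.05605265e+02  4.58025400e-02
  6.28095740e+01  3.43950056e+01]
wrist {'fx': 341.92632233931556, 'fy': 341.92632233931556, 'cx': 253.05881004233007, 'cy': 191.4058848055271}
```

View pics/w1.png

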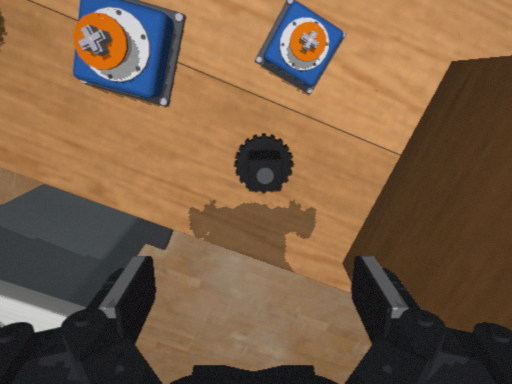

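Black gear is at (264,163), nearly square to the jaws; the shaft at (92,40) shows its splines as well.

```bash
cat >> h.py <<'E'
class Q_: pass
def load(tag):
    f=np.load(f'pics/{tag}.npz'); M=dict(fx=f['K'][0],fy=f['K'][1],cx=f['K'][2],cy=f['K'][3],extrinsics=f['E']); return f['p'],f['d'],M,cloud(f['d'],M)
def rect(P,n,c,r,lo,hi):
    S=P.reshape(-1,3); S=S[np.isfinite(S[:,0])]
    S=S[(np.hypot(S[:,0]-c[0],S[:,1]-c[1])<r)&(S[:,2]>lo)&(S[:,2]<hi)]
    if len(S)<5: print(n,'few');return
    rr=cv2.minAreaRect(S[:,:2].astype(np.float32)); cc=cv2.minEnclosingCircle(S[:,:2].astype(np.float32)); print(n,len(S),'z',np.median(S[:,2]).round(1),'rect',np.round(rr[0],1),np.round(rr[1],1),round(rr[2],1),'circ',np.round(cc[0],1),round(cc[1],1)); return S
def st():
    from scipy.spatial.transform import Rotation as R
    s=manip.get_state(); Rm=R.from_euler('xyz',s['ee_rot'],degrees=True).as_matrix()
    print('t',round(s['t'],2),'pos',s['tool_pos'].round(1),'jaw',round(np.degrees(np.arctan2(Rm[1,1],Rm[0,1])),2),'tiltx',Rm[:,0].round(3),'F',np.round(s['contact_force'],1),'T',np.round(s['torque'],2),'g',round(s['grip_width'],3),'j6',round(s['joint_positions'][5],1))
E
python3 - <<'E'
from h import *
p,d,M,P=load('w1')
rect(P,'black head',(436,-302),40,50,68); rect(P,'disc',(436,-302),40,10,24);rect(P,'collar',(494,-137),30,74,87); rect(P,'shaft',(494,-137),18,91,105)
cv2.imwrite('pics/w1c.png',cv2.resize(p[5:80,50:150],None,fx=7,fy=7,interpolation=cv2.INTER_CUBIC))
E
```

```text
black head 1114 z 58.6 rect [ 438.  -304.7] [32.5 31.5] 21.9 circ [ 438.3 -304.4] 21.7
disc 1303 z 16.5 rect [ 437.8 -304.7] [64.  62.1] 25.6 circ [ 437.7 -304.5] 32.2
collar 1844 z 80.6 rect [ 495.5 -139.8] [41.1 41. ] 60.9 circ [ 495.5 -139.5] 21.1
shaft 517 z 97.5 rect [ 495.6 -140.2] [18.3 17.7] 1.5 circ [ 495.5 -139.7] 10.5
```

View pics/w1c.png

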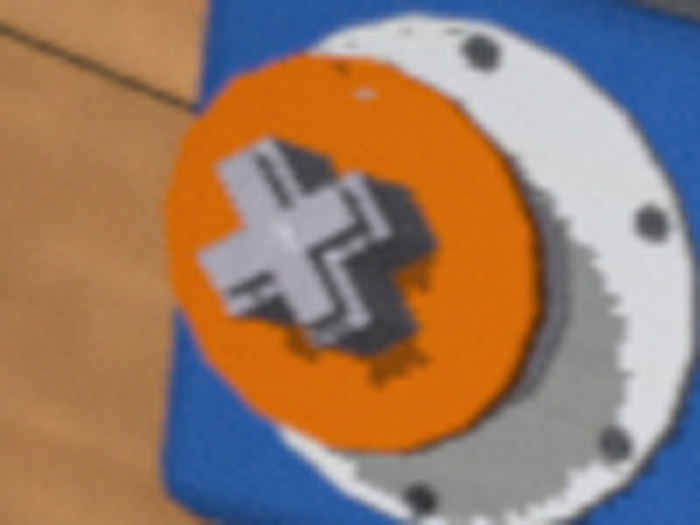

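```bash
python3 -m handwheel '{"grip":[1,1,1,1,1,1,1,1,1,1],"linear":[[-2,-12,-10],[0,0,-30],[0,0,-40],[0,0,-30],[0,0,-15],[0,0,0],[0,0,0],[0,0,0],[0,0,0],[0,0,0]],"yaw":[0,0,0,0,0,0,0,0,0,0]}'; python3 - <<'E'
from h import *
st()
snap('wrist','w2'); p,d,M,P=load('w2')
rect(P,'black head',(436,-302),40,50,68); rect(P,'disc',(436,-302),40,10,24)
E
```

```text
t: 2.7
tool_pos: [429.9, -309.5, 110.4]
ee_rot: [90.5, 89.9, -68.0]
contact_force: [-0.2, -0.9, -0.1]
grip_width: 0.997
t 2.7 pos [ 429.9 -309.5  110.4] jaw -68.55 tiltx [ 0.001 -0.002 -1.   ] F [-0.2 -0.9 -0.1] T [ 0.04 -0.01  0.05] g 0.997 j6 32.7
wrist {'fx': 341.92632233931556, 'fy': 341.92632233931556, 'cx': 253.05881004233007, 'cy': 191.4058848055271}
black head 2930 z 58.6 rect [ 437.9 -304.1] [32.7 31.8] 22.2 circ [ 438.2 -304.2] 21.8
disc 2785 z 16.5 rect [ 442.2 -303.3] [54.9 63.2] 14.8 circ [ 438.  -304.4] 32.0
```

View pics/w2.png

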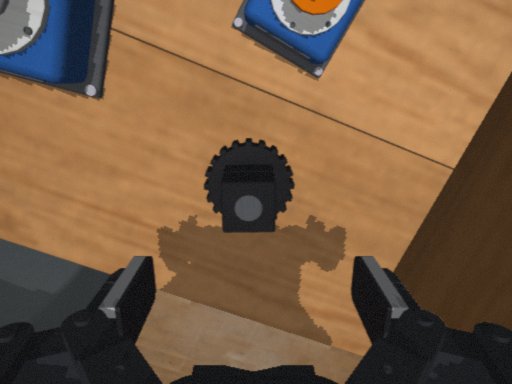

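```bash
python3 -m handwheel '{"grip":[1,1,1,1,1,1,1,1,1,1],"linear":[[8,5.5,0],[0,0,0],[0,0,-12],[0,0,-12],[0,0,-6],[0,0,0],[0,0,0],[0,0,0],[0,0,0],[0,0,0]],"yaw":[0,0,0,0,0,0,0,0,0,0]}'; python3 -c "
from h import *
st()"
```

```text
t: 4.0
tool_pos: [438.4, -303.4, 78.1]
ee_rot: [84.2, 89.9, -74.3]
contact_force: [-0.0, 0.1, 0.2]
grip_width: 1.002
t 4.0 pos [ 438.4 -303.4   78.1] jaw -68.53 tiltx [ 0.001 -0.002 -1.   ] F [-0.   0.1  0.2] T [ 0.   -0.05 -0.05] g 1.002 j6 33.8
```

```bash
python3 -m handwheel '{"grip":[1,1,1,1,1,1,0,0,0,0],"linear":[[-0.5,-0.5,-8],[0,0,-12],[0,0,-12],[0,0,-8],[0,0,-3],[0,0,0],[0,0,0],[0,0,0],[0,0,0],[0,0,0]],"yaw":[0,0,0,0,0,0,0,0,0,0]}'; python3 -c "
from h import *
st()"
```

```text
t: 5.25
tool_pos: [437.9, -303.9, 32.2]
ee_rot: [88.4, 89.9, -70.2]
contact_force: [0.3, -0.8, -1.6]
grip_width: 0.367
t 5.25 pos [ 437.9 -303.9   32.2] jaw -68.53 tiltx [ 0.001 -0.002 -1.   ] F [ 0.3 -0.8 -1.6] T [-0.04  0.01  0.02] g 0.367 j6 33.7
```

```bash
python3 -m handwheel '{"grip":[0,0,0,0,0,0,0,0,0,0],"linear":[[0,0,12],[0,0,25],[0,0,35],[0,0,30],[0,0,15],[5,5,3],[10,12,0],[20,20,0],[25,25,0],[25,25,0]],"yaw":[0,0,0,0,0,0.1,0.1,0.1,0.1,0.1]}'; python3 -c "
from h import *
st()
snap('wrist','w3')"
```

```text
t: 6.5
tool_pos: [520.8, -214.5, 157.7]
ee_rot: [-26.0, 89.8, -155.3]
contact_force: [-0.2, -0.0, -2.6]
grip_width: 0.365
t 6.5 pos [ 520.8 -214.5  157.7] jaw -39.23 tiltx [-0.002 -0.001 -1.   ] F [-0.2 -0.  -2.6] T [-0.01  0.03 -0.01] g 0.365 j6 16.8
wrist {'fx': 341.92632233931556, 'fy': 341.92632233931556, 'cx': 253.05881004233007, 'cy': 191.4058848055271}
```

View pics/w3.png

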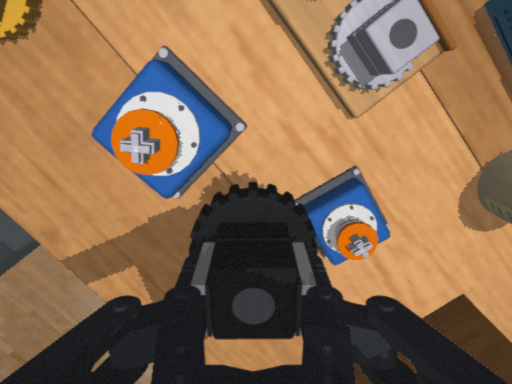

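The gear is held (head top at (255,300), square in the jaws). Going on to above the disc.

```bash
python3 -m handwheel '{"grip":[0,0,0,0,0,0,0,0,0,0],"linear":[[25,18,0],[25,18,0],[25,18,0],[22,15,0],[15,10,0],[8,5,0],[0,0,0],[0,0,0],[0,0,0],[0,0,0]],"yaw":[0.11,0.11,0.11,0.11,0.11,0.08,0,0,0,0]}'; python3 -c "
from h import *
st()
snap('wrist','w4');p,d,M,P=load('w4')
s=manip.get_state()['tool_pos']
rect(P,'held head',s[:2],40,s[2]+20,s[2]+32)
rect(P,'held disc',s[:2],40,s[2]-20,s[2]-11)
rect(P,'s1',(653,-51),40,68,84);rect(P,'s2',(653,-187),40,68,84)
snap('top','t4')
"
```

```text
t: 7.8
tool_pos: [642.9, -124.3, 154.3]
ee_rot: [-87.3, 89.5, -179.2]
contact_force: [-0.2, 0.7, -2.5]
grip_width: 0.362
t 7.8 pos [ 642.9 -124.3  154.3] jaw -1.93 tiltx [-0.009 -0.    -1.   ] F [-0.2  0.7 -2.5] T [-0.01 -0.02  0.01] g 0.362 j6 -9.0
wrist {'fx': 341.92632233931556, 'fy': 341.92632233931556, 'cx': 253.05881004233007, 'cy': 191.4058848055271}
held head 8154 z 180.7 rect [ 644.3 -125.2] [32.7 58.7] 88.2 circ [ 644.5 -118.1] 29.3
held disc 4015 z 138.5 rect [ 644.3 -110.1] [33.7 63.8] 88.0 circ [ 643.8 -124.7] 31.9
s1 2927 z 76.6 rect [654.8 -52.1] [31.2 32. ] 88.0 circ [654.7 -52.3] 21.7
s2 few
top {'fx': 366.52551816332436, 'fy': 366.52551816332436, 'cx': 256.20721651272055, 'cy': 182.22428474874536}
```

View pics/w4.png

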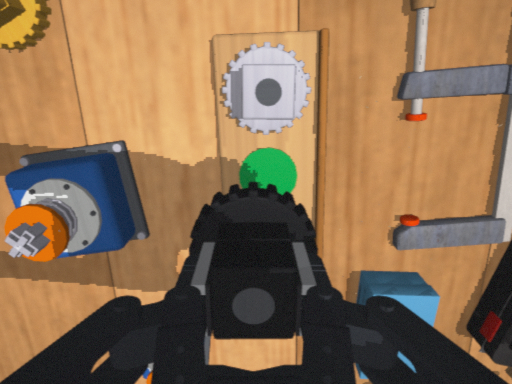

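```bash
python3 -m handwheel '{"grip":[0,0,0,0,0,0,0,0,0,0],"linear":[[6,3,0],[4.5,1.5,0],[0,0,0],[0,0,-12],[0,0,-15],[0,0,-12],[0,0,-6],[0,0,0],[0,0,0],[0,0,0]],"yaw":[0.034,0,0,0,0,0,0,0,0,0]}'; python3 -c "
from h import *
st()
snap('wrist','w5');p,d,M,P=load('w5')
s=manip.get_state()['tool_pos']
rect(P,'held disc',s[:2],40,s[2]-20,s[2]-11)
rect(P,'s1',(653,-51),40,68,84)
snap('top','t5');snap('scene','s5')
"
```

```text
t: 9.15
tool_pos: [653.8, -119.4, 105.3]
ee_rot: [-88.7, 89.4, -178.6]
contact_force: [-0.4, 1.2, -1.9]
grip_width: 0.37
t 9.15 pos [ 653.8 -119.4  105.3] jaw 0.15 tiltx [-0.01 -0.   -1.  ] F [-0.4  1.2 -1.9] T [0.01 0.01 0.05] g 0.37 j6 -10.5
wrist {'fx': 341.92632233931556, 'fy': 341.92632233931556, 'cx': 253.05881004233007, 'cy': 191.4058848055271}
held disc 3998 z 89.6 rect [ 654.6 -105.3] [63.9 34.1] 0.4 circ [ 654.7 -120.2] 32.0
s1 4782 z 76.6 rect [654.5 -63.5] [54.5 32. ] 88.0 circ [654.6 -62. ] 29.7
top {'fx': 366.52551816332436, 'fy': 366.52551816332436, 'cx': 256.20721651272055, 'cy': 182.22428474874536}
scene {'fx': 424.24962030033515, 'fy': 424.24962030033515, 'cx': 261.6153489822886, 'cy': 198.45484900698492}
```

View pics/s5.png

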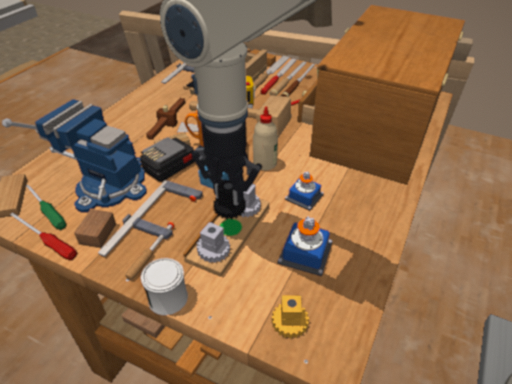

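View pics/w5.png

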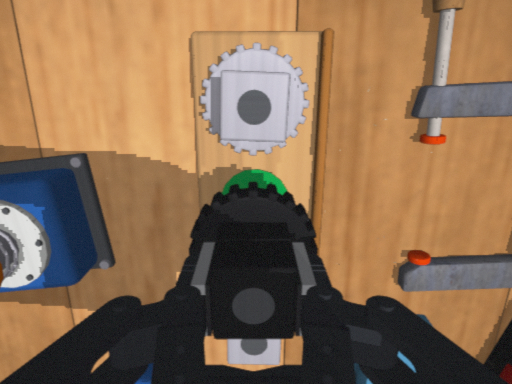

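Aligned: held disc centre (654.7,−120.2) against target (654.7,−120.0), both in the wrist camera's frame. Lowering.

```bash
python3 -m handwheel '{"grip":[0,0,0,0,0,0,0,0,0,0],"linear":[[0,0,-8],[0,0,-10],[0,0,-10],[0,0,-8],[0,0,-5],[0,0,-3],[0,0,0],[0,0,0],[0,0,0],[0,0,0]],"yaw":[0,0,0,0,0,0,0,0,0,0]}'; python3 -c "
from h import *
st()
snap('wrist','w6');p,d,M,P=load('w6')
s=manip.get_state()['tool_pos']
rect(P,'held disc',s[:2],33,s[2]-20,s[2]-11)
"
```

```text
t: 10.55
tool_pos: [653.9, -119.4, 58.4]
ee_rot: [-88.2, 89.4, -178.1]
contact_force: [-0.3, -1.7, -2.0]
grip_width: 0.369
t 10.55 pos [ 653.9 -119.4   58.4] jaw 0.15 tiltx [-0.01 -0.   -1.  ] F [-0.3 -1.7 -2. ] T [ 0.   -0.03 -0.  ] g 0.369 j6 -10.5
wrist {'fx': 341.92632233931556, 'fy': 341.92632233931556, 'cx': 253.05881004233007, 'cy': 191.4058848055271}
held disc 4016 z 42.6 rect [ 654.7 -105.1] [63.6 33.6] 0.1 circ [ 654.8 -120.1] 31.8
```

View pics/w6.png

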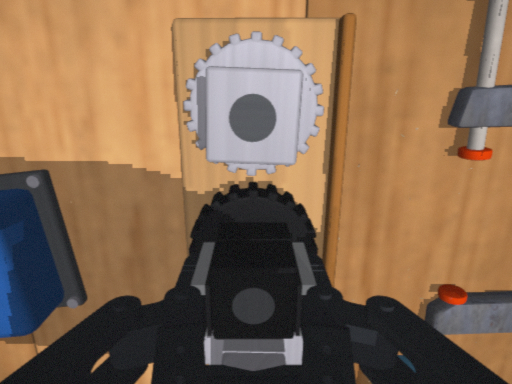

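```bash
python3 -m handwheel '{"grip":[0,0,0,0,0,0,0,0,0,0],"linear":[[0,0,-2],[0,0,-2],[0,0,-1.5],[0,0,-1],[0,0,0],[0,0,0],[0,0,0],[0,0,0],[0,0,0],[0,0,0]],"yaw":[0,0,0,0,0,0,0,0,0,0]}'; python3 -c "
from h import *
st()"
```

```text
t: 11.85
tool_pos: [654.1, -119.4, 52.4]
ee_rot: [-87.7, 89.5, -177.5]
contact_force: [0.2, -0.1, -0.5]
grip_width: 0.368
t 11.85 pos [ 654.1 -119.4   52.4] jaw 0.16 tiltx [-0.009 -0.    -1.   ] F [ 0.2 -0.1 -0.5] T [ 0.01  0.04 -0.04] g 0.368 j6 -10.5
```

```bash
python3 -m handwheel '{"grip":[0.4,0.7,1,1,1,1,1,1,1,1],"linear":[[0,0,0],[0,0,0],[0,0,0],[0,0,0],[0,0,10],[0,0,25],[0,0,35],[0,0,30],[-10,10,15],[-25,20,0]],"yaw":[0,0,0,0,0,0,0,0,0,0.1]}'; python3 -c "
from h import *
st()
snap('top','t7');snap('scene','s7')"
```

```text
t: 13.1
tool_pos: [619.3, -89.2, 173.7]
ee_rot: [-80.4, 89.6, -164.5]
contact_force: [-0.3, -0.4, -0.7]
grip_width: 1.001
t 13.1 pos [619.3 -89.2 173.7] jaw 5.91 tiltx [-0.006 -0.002 -1.   ] F [-0.3 -0.4 -0.7] T [ 0.05 -0.02 -0.02] g 1.001 j6 -14.1
top {'fx': 366.52551816332436, 'fy': 366.52551816332436, 'cx': 256.20721651272055, 'cy': 182.22428474874536}
scene {'fx': 424.24962030033515, 'fy': 424.24962030033515, 'cx': 261.6153489822886, 'cy': 198.45484900698492}
```

View pics/s7.png

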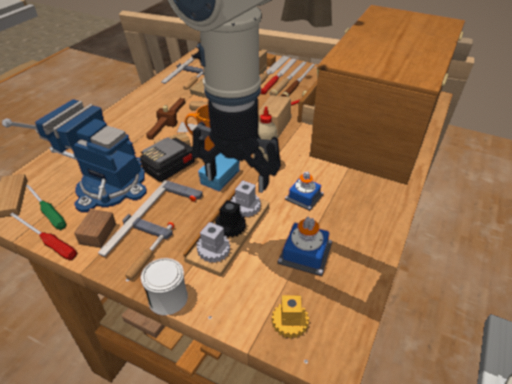

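The black gear stands at (230,215) between the steel gears. Moving to above the brass gear.

```bash
python3 -m handwheel '{"grip":[1,1,1,1,1,1,1,1,1,1],"linear":[[-30,20,0],[-35,25,0],[-35,25,0],[-30,18,0],[-18,8,0],[-6,3,0],[0,0,-5],[0,0,-10],[0,0,-5],[0,0,0]],"yaw":[0.08,0.08,0.08,0.05,0,0,0,0,0,0]}'; python3 -c "
from h import *
st()
snap('wrist','w8');p,d,M,P=load('w8')
rect(P,'brass head',(461,17),40,50,68);rect(P,'disc',(461,17),40,10,24);rect(P,'shaft',(494,-137),18,91,105);
snap('top','t8');p,d,M,P=load('t8')
for n,y in (('s1',-51),('blk',-119),('s2',-187)): rect(P,n,(653,y),33,68,84)
rect(P,'shaft',(494,-137),18,91,105)
"
```

```text
t: 14.45
tool_pos: [456.5, 14.5, 149.1]
ee_rot: [-95.5, 89.3, -162.7]
contact_force: [-0.2, 0.4, 0.3]
grip_width: 1.002
t 14.45 pos [456.5  14.5 149.1] jaw 22.81 tiltx [-0.012 -0.004 -1.   ] F [-0.2  0.4  0.3] T [-0.01  0.07 -0.05] g 1.002 j6 -20.9
wrist {'fx': 341.92632233931556, 'fy': 341.92632233931556, 'cx': 253.05881004233007, 'cy': 191.4058848055271}
brass head 2065 z 58.5 rect [462.5  16. ] [32.  32.3] 24.9 circ [462.3  15.9] 21.8
disc 2112 z 16.4 rect [460.8  19.2] [63.6 56.6] 26.2 circ [462.6  15.9] 32.0
shaft few
top {'fx': 366.52551816332436, 'fy': 366.52551816332436, 'cx': 256.20721651272055, 'cy': 182.22428474874536}
s1 178 z 76.3 rect [652.7 -51.2] [31.6 32.1] 86.7 circ [652.8 -51.4] 21.4
blk 165 z 78.4 rect [ 652.6 -119.2] [29.9 29.3] 1.0 circ [ 652.5 -119.3] 20.7
s2 179 z 76.2 rect [ 652.6 -187.2] [32.1 29.4] 0.7 circ [ 652.7 -187.3] 21.3
shaft 43 z 96.7 rect [ 493.5 -137.4] [16.3 16.4] 0.7 circ [ 494.3 -137.4] 9.6
```

View pics/w8.png

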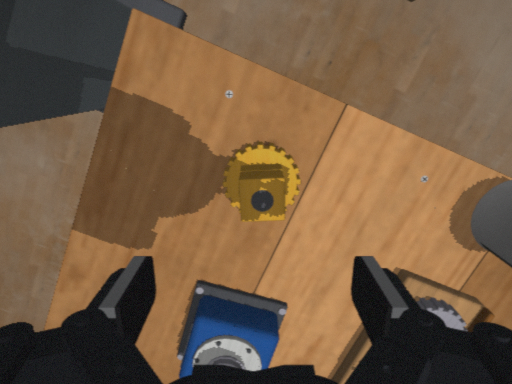

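View pics/t8.png

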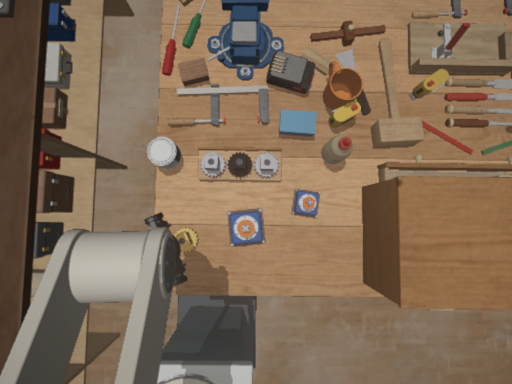

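```bash
python3 -m handwheel '{"grip":[1,1,1,1,1,1,1,1,1,1],"linear":[[5.5,1,0],[0,0,0],[0,0,-10],[0,0,-18],[0,0,-18],[0,0,-14],[0,0,-7],[0,0,0],[0,0,0],[0,0,0]],"yaw":[0.036,0,0,0,0,0,0,0,0,0]}'; python3 -c "
from h import *
st()"
```

```text
t: 15.8
tool_pos: [463.4, 15.7, 80.0]
ee_rot: [-89.9, 89.5, -154.9]
contact_force: [-0.2, -1.0, 0.0]
grip_width: 0.996
t 15.8 pos [463.4  15.7  80. ] jaw 25.02 tiltx [-0.008 -0.004 -1.   ] F [-0.2 -1.   0. ] T [ 0.04 -0.04 -0.01] g 0.996 j6 -22.9
```

```bash
python3 -m handwheel '{"grip":[1,1,1,1,1,1,0,0,0,0],"linear":[[-1,0,-8],[0,0,-12],[0,0,-12],[0,0,-8],[0,0,-4],[0,0,0],[0,0,0],[0,0,0],[0,0,0],[0,0,0]],"yaw":[0,0,0,0,0,0,0,0,0,0]}'; python3 -c "
from h import *
st()"
```

```text
t: 17.05
tool_pos: [462.7, 15.7, 33.5]
ee_rot: [-86.9, 89.5, -151.8]
contact_force: [-0.1, 0.5, -2.1]
grip_width: 0.366
t 17.05 pos [462.7  15.7  33.5] jaw 25.02 tiltx [-0.007 -0.004 -1.   ] F [-0.1  0.5 -2.1] T [ 0.11 -0.12  0.01] g 0.366 j6 -22.8
```

```bash
python3 -m handwheel '{"grip":[0,0,0,0,0,0,0,0,0,0],"linear":[[0,0,12],[0,0,25],[0,0,40],[0,0,35],[0,0,20],[10,-25,8],[15,-35,0],[18,-40,0],[18,-40,0],[15,-35,0]],"yaw":[0,0,0,0,0,0.05,0.08,0.08,0.08,0.06]}'; python3 -c "
from h import *
st()"
```

```text
t: 18.3
tool_pos: [536.9, -162.3, 184.7]
ee_rot: [-78.8, 89.5, -122.8]
contact_force: [-0.1, 0.3, -3.1]
grip_width: 0.363
t 18.3 pos [ 536.9 -162.3  184.7] jaw 45.95 tiltx [-0.004 -0.007 -1.   ] F [-0.1  0.3 -3.1] T [ 0.03 -0.03  0.03] g 0.363 j6 -62.4
```

```bash
python3 -m handwheel '{"grip":[0,0,0,0,0,0,0,0,0,0],"linear":[[6,-18,0],[0,0,0],[0,0,0],[0,0,0],[0,0,0],[0,0,0],[0,0,0],[0,0,0],[0,0,0],[0,0,0]],"yaw":[0,0,0,0,0,0,0,0,0,0]}'; python3 -c "
from h import *
st()
snap('wrist','w9');p,d,M,P=load('w9')
s=manip.get_state()['tool_pos']
rect(P,'held disc',s[:2],40,s[2]-20,s[2]-11)
rect(P,'shaft',(494,-137),18,91,105);rect(P,'collar',(494,-137),30,74,87)
"
```

```text
t: 19.55
tool_pos: [541.5, -179.0, 185.5]
ee_rot: [-94.4, 89.5, -138.6]
contact_force: [-0.2, -0.4, -3.6]
grip_width: 0.369
t 19.55 pos [ 541.5 -179.   185.5] jaw 45.79 tiltx [-0.006 -0.005 -1.   ] F [-0.2 -0.4 -3.6] T [ 0.   -0.02  0.02] g 0.369 j6 -63.8
wrist {'fx': 341.92632233931556, 'fy': 341.92632233931556, 'cx': 253.05881004233007, 'cy': 191.4058848055271}
held disc 4149 z 168.7 rect [ 531.1 -168.7] [63.5 35.2] 46.1 circ [ 541.1 -178.2] 31.8
shaft 573 z 97.9 rect [ 495.9 -138.6] [18.3 18.5] 2.2 circ [ 495.7 -138.7] 10.3
collar 2342 z 80.6 rect [ 495.9 -138.8] [40.6 40.8] 46.0 circ [ 495.9 -138.9] 20.9
```

View pics/w9.png

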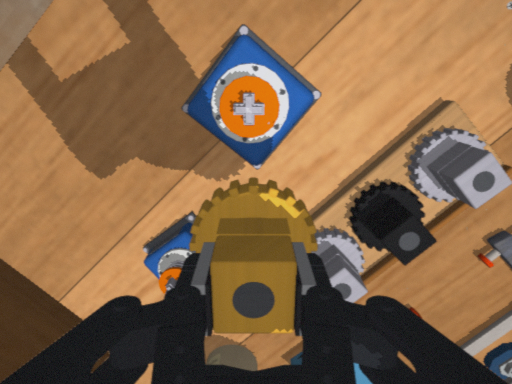

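```bash
python3 -c "
from h import *
p,d,M,P=load('w9')
for tag in ('w9','w1'):
  p,d,M,P=load(tag)
  S=P.reshape(-1,3);S=S[np.isfinite(S[:,0])]
  for lo in (85,91,95):
    for c in ((495.9,-138.7),(495.6,-139.9)):
      q=S[(np.hypot(S[:,0]-c[0],S[:,1]-c[1])<12)&(S[:,2]>lo)&(S[:,2]<105)][:,:2]-c
      r=np.hypot(*q.T);th=np.arctan2(q[:,1],q[:,0]); m=r>4
      print(tag,lo,c,len(q),q.mean(0).round(2),np.degrees(np.angle(np.sum(np.exp(4j*th[m]))))/4%90)
p,d,M,P=load('w9')
cv2.imwrite('pics/w9c.png',cv2.resize(p[60:160,190:310],None,fx=6,fy=6,interpolation=cv2.INTER_CUBIC))
"
```

```text
w9 85 (495.9, -138.7) 590 [-0.37  0.28] 45.729851404828594
w9 85 (495.6, -139.9) 590 [-0.07  1.48] 45.79345336291504
w9 91 (495.9, -138.7) 573 [-0.32  0.21] 45.73654449447904
w9 91 (495.6, -139.9) 573 [-0.02  1.41] 45.497627441909685
w9 95 (495.9, -138.7) 405 [-0.25 -0.08] 45.49545870459156
w9 95 (495.6, -139.9) 405 [0.05 1.12] 45.44219101639924
w1 85 (495.9, -138.7) 626 [ 0.12 -2.84] 46.03090398489121
w1 85 (495.6, -139.9) 626 [ 0.42 -1.64] 45.99458547502244
w1 91 (495.9, -138.7) 517 [ 0.02 -2.32] 46.726811072223875
w1 91 (495.6, -139.9) 517 [ 0.32 -1.12] 46.34351491304471
w1 95 (495.9, -138.7) 346 [-0.12 -1.48] 46.991081760262794
w1 95 (495.6, -139.9) 346 [ 0.18 -0.28] 46.55295261224948
```

View pics/w9c.png

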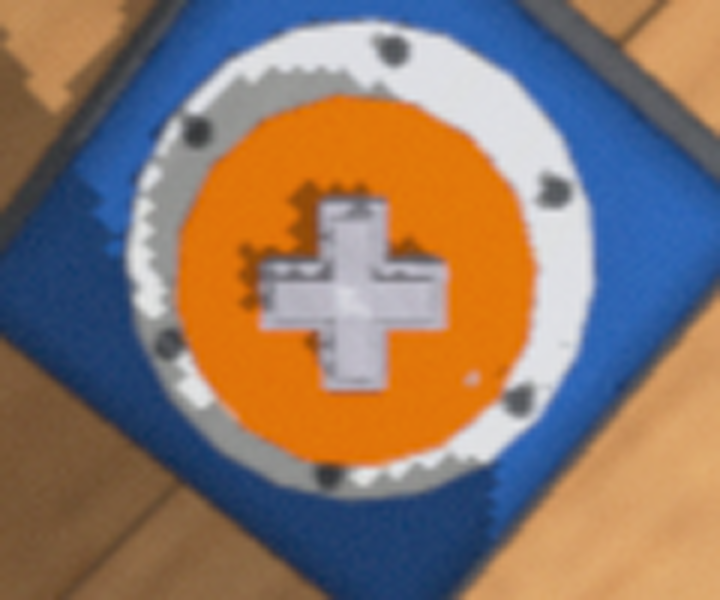

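Splines are at 45.6°, jaws and gear at 45.8°: meshed in yaw. Moving over the shaft, target TCP about (496,−139.2).

```bash
python3 -m handwheel '{"grip":[0,0,0,0,0,0,0,0,0,0],"linear":[[-12,11,0],[-15,14,0],[-10,9,0],[-4,3,0],[0,0,0],[0,0,-10],[0,0,-12],[0,0,-10],[0,0,0],[0,0,0]],"yaw":[0,0,0,0,0,0,0,0,0,0]}'; python3 -c "
from h import *
st()"
```

```text
t: 20.85
tool_pos: [497.7, -140.3, 150.3]
ee_rot: [-101.3, 89.5, -145.6]
contact_force: [0.4, -0.7, -2.4]
grip_width: 0.369
t 20.85 pos [ 497.7 -140.3  150.3] jaw 45.75 tiltx [-0.007 -0.005 -1.   ] F [ 0.4 -0.7 -2.4] T [ 0.06  0.01 -0.01] g 0.369 j6 -61.1
```

```bash
python3 -m handwheel '{"grip":[0,0,0,0,0,0,0,0,0,0],"linear":[[-1.7,1.1,0],[0,0,0],[0,0,-4],[0,0,-3],[0,0,0],[0,0,0],[0,0,0],[0,0,0],[0,0,0],[0,0,0]],"yaw":[0,0,0,0,0,0,0,0,0,0]}'; python3 -c "
from h import *
st()
s=manip.get_state()['tool_pos']
for c in('scene','top','wrist'):
  snap(c,c+'10');p,d,M,P=load(c+'10')
  rect(P,c+' disc',s[:2],36,s[2]-20,s[2]-13); rect(P,c+' collar',(494,-137),30,74,87)
p=cv2.imread('pics/scene10.png'); cv2.imwrite('pics/s10c.png',cv2.resize(p[130:290,230:390],None,fx=3.7,fy=3.7,interpolation=cv2.INTER_CUBIC))
"
```

```text
t: 22.1
tool_pos: [496.5, -139.2, 143.7]
ee_rot: [-91.8, 89.6, -136.1]
contact_force: [0.6, 0.5, -3.1]
grip_width: 0.365
t 22.1 pos [ 496.5 -139.2  143.7] jaw 45.76 tiltx [-0.006 -0.005 -1.   ] F [ 0.6  0.5 -3.1] T [0.04 0.02 0.02] g 0.365 j6 -61.0
scene {'fx': 424.24962030033515, 'fy': 424.24962030033515, 'cx': 261.6153489822886, 'cy': 198.45484900698492}
scene disc 323 z 126.7 rect [ 492.  -129.2] [63.3 47.2] 22.1 circ [ 495.1 -137. ] 32.2
scene collar 192 z 80.4 rect [ 491.8 -131.5] [41.2 28.5] 22.1 circ [ 493.6 -136.4] 20.9
top {'fx': 366.52551816332436, 'fy': 366.52551816332436, 'cx': 256.20721651272055, 'cy': 182.22428474874536}
top disc few
top collar few
wrist {'fx': 341.92632233931556, 'fy': 341.92632233931556, 'cx': 253.05881004233007, 'cy': 191.4058848055271}
wrist disc 4033 z 126.8 rect [ 486.3 -128.7] [63.5 35.1] 45.3 circ [ 496.2 -138.4] 31.8
wrist collar 76 z 79.8 rect [ 482.1 -125. ] [16.4  3.1] 49.6 circ [ 482.5 -125.4] 8.2
```

View pics/s10c.png

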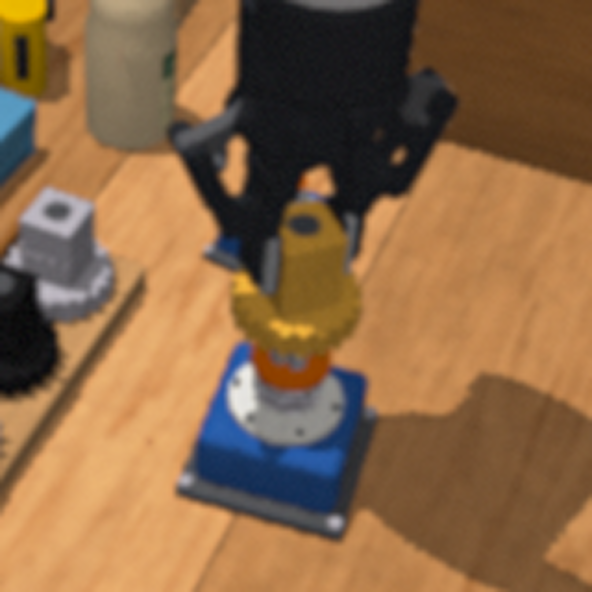

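```bash
python3 -m handwheel '{"grip":[0,0,0,0,0,0,0,0,0,0],"linear":[[-0.7,-0.2,0],[0,0,-4],[0,0,-5],[0,0,-4],[0,0,-3],[0,0,-2],[0,0,0],[0,0,0],[0,0,0],[0,0,0]],"yaw":[0,0,0,0,0,0,0,0,0,0]}'; python3 -c "
from h import *
st()"
```

```text
t: 23.5
tool_pos: [495.7, -139.4, 124.3]
ee_rot: [-92.7, 89.6, -136.9]
contact_force: [1.0, -0.4, -3.2]
grip_width: 0.368
t 23.5 pos [ 495.7 -139.4  124.3] jaw 45.76 tiltx [-0.006 -0.005 -1.   ] F [ 1.  -0.4 -3.2] T [-0.06  0.02  0.02] g 0.368 j6 -61.0
```

Already about 7 mm onto the shaft with no contact force. Continuing down.

```bash
python3 -m handwheel '{"grip":[0,0,0,0,0,0,0,0,0,0],"linear":[[0,0,-3],[0,0,-4],[0,0,-4],[0,0,-3],[0,0,-3],[0,0,-2],[0,0,0],[0,0,0],[0,0,0],[0,0,0]],"yaw":[0,0,0,0,0,0,0,0,0,0]}'; python3 -c "
from h import *
st()
s=manip.get_state()['tool_pos']
snap('scene','scene11');p,d,M,P=load('scene11')
rect(P,'disc',s[:2],36,s[2]-21,s[2]-13)"
```

```text
t: 24.75
tool_pos: [496.0, -139.5, 105.6]
ee_rot: [-88.5, 89.6, -132.8]
contact_force: [-3.3, 1.2, 6.6]
grip_width: 0.367
t 24.75 pos [ 496.  -139.5  105.6] jaw 45.75 tiltx [-0.005 -0.006 -1.   ] F [-3.3  1.2  6.6] T [0.22 0.42 0.03] g 0.367 j6 -61.0
scene {'fx': 424.24962030033515, 'fy': 424.24962030033515, 'cx': 261.6153489822886, 'cy': 198.45484900698492}
disc 315 z 88.7 rect [ 492.1 -130.4] [63.3 48.1] 20.7 circ [ 495.1 -137.5] 32.6
```

```bash
python3 -m handwheel '{"grip":[0,0,0,0,0,0,0,0,0,0],"linear":[[-0.7,0.2,-1],[0,0,-1.5],[0,0,-1.5],[0,0,-1],[0,0,-1],[0,0,-1],[0,0,-1],[0,0,-1],[0,0,-1],[0,0,-1]],"yaw":[0,0,0,0,0,0,0,0,0,0]}'; python3 -c "
from h import *
st()
s=manip.get_state()['tool_pos']
snap('scene','scene12');p,d,M,P=load('scene12')
rect(P,'disc',s[:2],36,s[2]-21,s[2]-13)"
```

```text
t: 26.05
tool_pos: [496.0, -139.6, 101.3]
ee_rot: [-73.2, 89.6, -117.5]
contact_force: [-5.3, 2.0, 16.6]
grip_width: 0.362
t 26.05 pos [ 496.  -139.6  101.3] jaw 45.75 tiltx [-0.003 -0.006 -1.   ] F [-5.3  2.  16.6] T [0.43 1.   0.01] g 0.362 j6 -61.0
scene {'fx': 424.24962030033515, 'fy': 424.24962030033515, 'cx': 261.6153489822886, 'cy': 198.45484900698492}
disc 316 z 84.3 rect [ 491.8 -130.5] [63.6 46.7] 20.9 circ [ 494.8 -137.7] 32.3
```

The gear's disc top is at 84.3 mm (home = 84) and force has risen past the spring's 10 N. I'll press a bit more to confirm it has bottomed.

```bash
python3 -m handwheel '{"grip":[0,0,0,0,0,0,0,0,0,0],"linear":[[-0.5,0.2,-1.5],[0,0,-1.5],[0,0,-1.5],[0,0,-1.5],[0,0,-1.5],[0,0,-1.5],[0,0,-1.5],[0,0,-1.5],[0,0,-1.5],[0,0,-1.5]],"yaw":[0,0,0,0,0,0,0,0,0,0]}'; python3 -c "
from h import *
st()
s=manip.get_state()['tool_pos']
snap('scene','scene13');p,d,M,P=load('scene13')
rect(P,'disc',(496,-139.5),36,78,90)
for n,y in (('s1',-51),('blk',-119),('s2',-187)): rect(P,n,(653,y),33,68,84)
p=cv2.imread('pics/scene13.png'); cv2.imwrite('pics/s13c.png',cv2.resize(p[130:290,180:390],None,fx=3.5,fy=3.5,interpolation=cv2.INTER_CUBIC))
snap('wrist','w13')
st()
"
```

```text
t: 27.35
tool_pos: [496.0, -139.6, 101.2]
ee_rot: [-55.5, 89.6, -99.7]
contact_force: [-7.6, 2.4, 24.1]
grip_width: 0.367
t 27.35 pos [ 496.  -139.6  101.2] jaw 45.74 tiltx [-0.001 -0.007 -1.   ] F [-7.6  2.4 24.1] T [0.56 1.4  0.06] g 0.367 j6 -61.0
scene {'fx': 424.24962030033515, 'fy': 424.24962030033515, 'cx': 261.6153489822886, 'cy': 198.45484900698492}
disc 356 z 84.2 rect [ 491.7 -130.1] [63.6 49.4] 20.3 circ [ 494.8 -137.4] 33.0
s1 279 z 76.1 rect [653.2 -50.7] [33.6 33. ] 87.7 circ [653.5 -50.6] 21.4
blk 248 z 78.2 rect [ 653.3 -118.6] [33.3 33.1] 89.7 circ [ 652.8 -119.2] 21.3
s2 215 z 76.3 rect [ 653.3 -186.8] [34.1 33.1] 89.7 circ [ 653.5 -187.4] 22.0
wrist {'fx': 341.92632233931556, 'fy': 341.92632233931556, 'cx': 253.05881004233007, 'cy': 191.4058848055271}
t 27.45 pos [ 496.  -139.6  101.2] jaw 45.74 tiltx [-0.001 -0.007 -1.   ] F [-8.4  3.2 23.8] T [ 0.53  1.42 -0.  ] g 0.365 j6 -61.0
```

View pics/s13c.png

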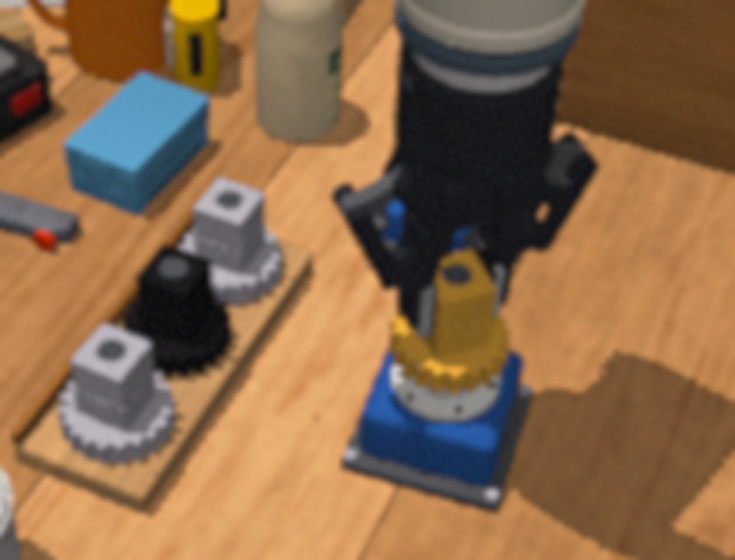

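View pics/w13.png

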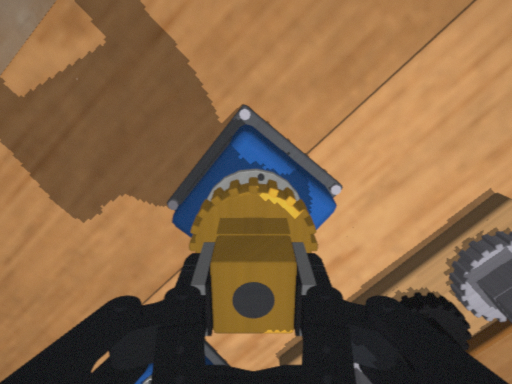

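Bottomed: more force (24 N) gave no more travel. The black gear is in the row, the rest is undisturbed, and the arm is still gripping and pressing. Handing in.

```bash
python3 -c "
from h import *
st(); print(manip.close_job())"
```

```text
t 27.45 pos [ 496.  -139.6  101.2] jaw 45.74 tiltx [-0.001 -0.007 -1.   ] F [-8.4  3.2 23.8] T [ 0.53  1.42 -0.  ] g 0.365 j6 -61.0
the job is handed in; nothing more can be done
None
```

Both parts are done, in the order asked, and I handed the job in at 27.5 s with the arm still gripping and pressing the brass gear.

- **Black gear:** it stands upright on the green disc, released. The top camera puts it at (652.6, −119.2), within about 0.1 mm of the midpoint between the two steel gears. The steel gears still measure where they started. I saw no sign that the tin, glue bottle or carton moved, but I did not measure them again.
- **Brass gear:** it is meshed on the 90 mm gearbox; the jaws stood at 45.7° and the splines at about 45.6°. Its disc top reads 84.2 mm, against 84 mm when home. Raising the upward reading from 16.6 to 24 N moved the tool only 0.1 mm more, so it has bottomed on the shoulder.

**Disagreements:** the cameras differ by about 2 mm, within their stated calibration, so I aligned the gear and shaft within one camera's frame. At the end there was also a side load of about 9 N and a moment of about 1.5 N m, because the gear sits slightly off-centre on the shaft.

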